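Change over the dish warmers

TASK

With your fingertips, first push the empty tray with the yellow lip, which was left standing open, fully home; then hook a fingertip behind the blue lip and gently draw that tray out along its rail to its stop, so that the culture dish on it lies in the open. Do not pinch the lips, do not touch the dish, keep it seated in its tray, and leave everything else on the bench where it stands.

Things in the scene. Friction and masses are not known exactly. Their poses are not given: they have to be found in the camera images.
- blue_warmer: Fixed white dish warmer, clear roof, blue tray lip; housing 170 mm deep (its x), 150 mm wide (y), 72 mm high (78 at the rear strip). Origin: centre of the housing underside, on the bench. Its x axis points from the open front (at x = -85 mm) to the back; the tray slides out along -x, towards the robot. The two may stand either way round. The dish is in this one; its tray starts fully in.
- blue_tray (a joint): Travel of the blue warmer's tray, m: 0 = fully home (against its stop), 0.110 = fully out (against its stop). About 1.5 N of friction; stays where it is left.
- blue_lip (a point): Middle of the top edge of the upright blue lip at that tray's front; moves with it, axes as the warmer's. A plain wall 110 mm wide, 8 mm thick along x (this point is mid-thickness), top 60 mm above the bench; flat tray floor behind it 30 mm above the bench. Clear gap behind it 50 mm to the housing front with the tray home, 55 mm to the 6 mm high dish nest with it out.
- yellow_warmer: Fixed white dish warmer, clear roof, yellow tray lip; housing 170 mm deep (its x), 150 mm wide (y), 72 mm high (78 at the rear strip). Origin: centre of the housing underside, on the bench. Its x axis points from the open front (at x = -85 mm) to the back; the tray slides out along -x, towards the robot. The two may stand either way round. Its tray is empty and starts standing 45 to 90 mm open.
- yellow_tray (a joint): Travel of the yellow warmer's tray, m: 0 = fully home (against its stop), 0.110 = fully out (against its stop). About 1.5 N of friction; stays where it is left.
- yellow_lip (a point): Middle of the top edge of the upright yellow lip at that tray's front; moves with it, axes as the warmer's. A plain wall 110 mm wide, 8 mm thick along x (this point is mid-thickness), top 60 mm above the bench; flat tray floor behind it 30 mm above the bench. Clear gap behind it 50 mm to the housing front with the tray home, 55 mm to the 6 mm high dish nest with it out.
- blue_nest (a point): Centre of the shallow square dish nest on the blue tray's floor, 111 mm behind the lip's middle; moves with the tray.
- dish: Covered culture dish with amber agar, 90 mm diameter, 15 mm tall, 30 g, loose in the blue tray's nest (walls 6 mm high, 3 mm play); under the clear roof until the tray is out. Origin: centre of its underside.
- dropper: Bystander, loose: small white dropper bottle, orange cap, 32 mm diameter, 85 mm tall, standing between the two trays. Origin: centre of its underside.
- tipbox: Bystander, loose: yellow pipette-tip box with clear cover, 85 x 120 x 66 mm, on the right. Origin: centre of its underside.
- reagent: Bystander, loose: glass reagent bottle, orange cap, 70 mm diameter, 150 mm tall, on the left. Origin: centre of its underside.
- rack: Bystander, loose: blue tube rack, 70 x 160 x 40 mm, on the left. Origin: centre of its underside.
- beaker: Bystander, loose: open glass beaker, 70 mm diameter, 90 mm tall, on the right. Origin: centre of its underside.
- spares: Bystander, loose: stack of spare dishes, 90 mm diameter, 60 mm tall, near left. Origin: centre of its underside.
- pipette: Bystander, loose: grey hand pipette lying down, about 230 mm long, 22 mm high, near right. Origin: under the middle of its grip.

How it is judged:
By the outcome, as a careful person would: the job done as asked, in the order asked, and still so for the second after the job is handed in, with the robot touching nothing.
It also fails if it takes over 48 s, if anything falls off the work surface, if the arm or the gripper's body presses on something with over 40 N, if the wrist force passes 120 N, or if a joint passes its speed limit or range.

ROBOT

A 7-joint arm with a two-finger parallel gripper is mounted at the origin on the work surface. World frame = base frame: x ahead of the robot, y to its left, z up, the work surface at z = 0. Lengths are in m, angles in rad, forces in N, time in s.
With the tool pointing down it reaches from about 0.425 to 0.925 m from the base axis. Payload 6.8 kg.
Tool frame: the origin (TCP) lies on the centre line of the jaws, within the pads' length; the fingertips stand 17 mm ahead of it and the grasp point (between the pads) lies 2 mm behind it (nose_length is the distance from the TCP to the fingertips, in m); z points along the fingers, x is the direction in which the jaws open and shut, and the axes are right-handed (so a half turn about z gives the same grasp; the last joint's range is limited). The gripper opens to 85 mm and grips with 20 to 120 N. Pads are 22 mm wide; open, the fingers measure 114 mm over their backs; the gripper's body (76 mm by 85 mm) begins 54 mm behind the grasp point. The pads swing forward as they close: fully open they stand 13 mm farther back than shut.
Start: joints at [-1.346, 0.477, 0.022, 1.555, -0.011, 1.109, -0.083], TCP at [0.221, 0.638, 0.248] pointing down, gripper open.
Joint ranges: [-2.96, 2.96], [-0.34, 2.1], [-1.41, 1.46], [0.24, 2.44], [-1.37, 4.51], [0.17, 1.92], [-2.96, 2.96]. Speed limits (rad/s): [2.39, 2.39, 3.14, 3.14, 3.14, 3.14, 3.14].

INTERFACE

Orientations are given as a unit quaternion [w, x, y, z].
In Python, from station import * gives the robot as it stands.
- The arm moves only by the tool send_rows, never from a script. Its argument "commands" is a list of rows, each an object with "translation": the shift along the tool's x, y, z in m, a list of three; "rot": the turn, a rotation vector about the tool's x, y, z in degrees, a list of three; "grip": the finger opening in m, from 0 to 0.0854. In form: [{"translation": [tx, ty, tz], "rot": [rx, ry, rz], "grip": grip}, ...]. A call has exactly 5 rows; each row shifts and turns the commanded pose from where the row before left it, along the tool's axes as they then stand; what a row does not reach is not made up. A row lasts 1/12 s, in which the tool goes at most 41.7 mm and 7.16 degrees, less where a joint would pass 70% of its speed; a pose out of reach is approached as far as the arm can. A call with a gripper value outside its range is refused whole. The fingers move at their own pace and stop on an object; "force" is the grip in N (left out, the last holds). Time passes only in rows, so rows that do not move let the fingers close, or fill a call up. It gives the time, the measured TCP pose, the force and the opening at its end, in the units of the state.
- get_obs(): the state, without advancing time (a new reading comes with each control period).
- read_camera(name): name is "side" or "top" or "wrist"; returns a dict with "pixels" (420x560x3 uint8, red, green, blue), "depth" (420x560 float32, m along the optical axis (not along the pixel's ray), 0 where there is no reading), "mtx" (3x3 intrinsics, pixels), "extrinsics" (4x4, takes a point from camera to world coordinates). Camera axes: x right, y up, looking along -z (the intrinsics and any distortion apply to the point x, -y, -z); pixel columns grow to the right and rows downward; lengths in m; the calibration is good to about 2 mm. A picture is of the moment at which its call begins.
- hand_in(): hands the job in, once; it reports no verdict.
The state is a dict: "t": time; "q": joint angles; "joint_vel": joint speeds; "joint_torque": joint torques, N m; "eef_pos": TCP position; "tool_rot": TCP orientation; "contact_force": force on the tool from outside, world axes, zero at the start; "torque": the same for the moment, N m; "gripper_width": opening from 0.0 (shut) to 1.0 (fully open).
Only numpy, scipy, OpenCV 4.12 (cv2) and the standard library are available. Lean on these libraries where they do the work, as an engineer would, in place of code of your own. Each camera call takes 0.05 s, during which the arm holds its last target.

## Working session

There is one attempt and no reset: what is moved stays moved. The work goes in short steps, Python scripts to look and compute and a tool call to move; the robot and the scene stay as the last step left them, time stands still between calls to the robot, and variables do not carry over. Pictures are saved under pics/ and viewed, and the job is handed in when it is done.

Besides the shell and the picture viewer there is one more tool, called by a JSON object that holds its "fn" and its "kwargs", one argument or row to a line. send_rows: Moves the arm, as the interface text tells. Its arguments: {"type":"object","properties":{"commands":{"type":"array","items":{"type":"object","properties":{"translation":{"type":"array","items":{"type":"number"}},"rot":{"type":"array","items":{"type":"number"}},"grip":{"type":"number"}}}},"force":{"type":"number"}},"required":["commands"]}

```bash
ls; mkdir -p pics; python3 - <<'E'
from station import *
import cv2,pickle
o=get_obs();print(o)
d={}
for n in("top","side"):
    c=read_camera(n);d[n]=c
    cv2.imwrite(f"pics/{n}0.png",c["pixels"][:,:,::-1]);print(c["mtx"],c["extrinsics"])
pickle.dump(d,open("c0.pkl","wb"))
E
```

```text
pics
{'t': 0.0, 'q': array([-1.34609359,  0.47782421,  0.0223337 ,  1.55650206, -0.01149669,
        1.10927043, -0.08311892]), 'joint_vel': array([ 0.0005244 ,  0.00169144,  0.00013872,  0.00081606, -0.00024953,
        0.00084378,  0.00022476]), 'joint_torque': array([-1.00338426e-06, -5.96441317e+01,  1.60757158e+00, -2.81188685e+01,
        1.23377703e-02,  9.19958402e-03, -9.65452891e-07]), 'eef_pos': array([0.22033959, 0.63741093, 0.24728803]), 'tool_rot': array([ 6.00126721e-04,  8.14457975e-01,  5.80221791e-01, -7.20839870e-04]), 'contact_force': array([-0.56368757, -0.04880601,  0.50186709]), 'torque': array([-0.02219591, -0.07491903,  0.00061879]), 'gripper_width': 0.999967459615359}
[[542.89906776   0.         271.69216016]
 [  0.         542.89906776 209.54800614]
 [  0.           0.           1.        ]] [[ 5.38700618e-02  9.78493213e-01 -1.99120689e-01  1.80330187e-01]
 [-9.98533163e-01  5.38727160e-02 -5.40855994e-03 -9.51572454e-04]
 [ 5.43493316e-03  1.99119971e-01  9.79960049e-01  1.73152696e+00]
 [ 0.00000000e+00  0.00000000e+00  0.00000000e+00  1.00000000e+00]]
[[412.07503158   0.         282.779872  ]
 [  0.         412.07503158 204.92112512]
 [  0.           0.           1.        ]] [[ 0.99603135  0.07208837 -0.05219984  0.46714625]
 [-0.08663813  0.65099867 -0.7541184  -0.76299257]
 [-0.02038114  0.75564806  0.65466069  0.73257066]
 [ 0.          0.          0.          1.        ]]
```

View pics/top0.png

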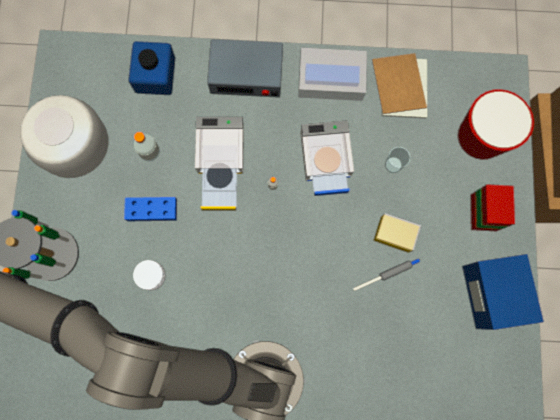

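View pics/side0.png

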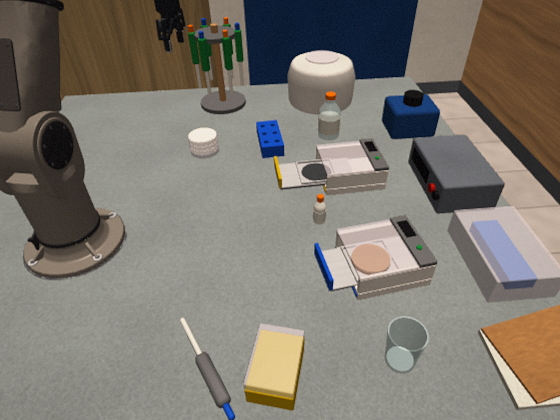

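Top view: the yellow lip is at about (219,207), the blue lip at (331,190), with the dropper between them at (272,183). The dish sits under the right-hand roof at (328,160).

```bash
cat > h.py <<'E'
import numpy as np,cv2
def rays(c,uv):
    uv=np.atleast_2d(np.float64(uv));K=c["mtx"];E=np.array(c["extrinsics"])
    d=np.c_[(uv[:,0]-K[0,2])/K[0,0],-(uv[:,1]-K[1,2])/K[1,1],-np.ones(len(uv))]
    return E[:3,3],d@E[:3,:3].T
def onz(c,uv,z):
    o,d=rays(c,uv);return o+d*((z-o[2])/d[:,2])[:,None]
def pts(c):
    h,w=c["depth"].shape;v,u=np.mgrid[:h,:w]
    o,d=rays(c,np.c_[u.ravel(),v.ravel()])
    return (o+d*c["depth"].reshape(-1,1)).reshape(h,w,3)
E
python3 - <<'E'
import pickle;from h import *
d=pickle.load(open("c0.pkl","rb"))
for n,c in d.items():
    hsv=cv2.cvtColor(c["pixels"],cv2.COLOR_RGB2HSV);P=pts(c)
    for name,lo,hi in(("yel",(22,150,80),(33,255,255)),("blu",(100,150,60),(125,255,255)),("org",(5,180,150),(18,255,255))):
        m=cv2.inRange(hsv,lo,hi);k,l,s,_=cv2.connectedComponentsWithStats(m)
        for i in range(1,k):
            if s[i,4]<10: continue
            q=P[l==i]
            if not(0.3<np.median(q[:,0])<0.9 and abs(np.median(q[:,1]))<.4):continue
            mm=l==i;ys,xs=np.nonzero(mm)
            top=q[(q[:,2]>.052)&(q[:,2]<.068)]
            print(n,name,s[i],np.median(q,0).round(3),"top n",len(top),top.mean(0).round(4) if len(top) else"")
            r=cv2.minAreaRect(np.c_[xs,ys].astype(np.float32));b=cv2.boxPoints(r)
            print("  box",b.round(1).tolist());print("  z.06",onz(c,b,.06)[:,:2].round(4).tolist())
            if len(top)>10:
                f=cv2.fitLine(top[:,:2].astype(np.float32),cv2.DIST_L2,0,.01,.01).ravel();print("  line",f.round(4), "ext",np.ptp(top[:,:2]@f[:2]))
c=d["top"]; im=c["pixels"][90:230,170:430,::-1];cv2.imwrite("pics/crop0.png",cv2.resize(im,None,fx=3,fy=3,interpolation=cv2.INTER_CUBIC))
E
```

```text
top yel [201 206  35   4 104] [0.516 0.178 0.058] top n 71 [0.5171 0.1774 0.0606]
  box [[200.89999389648438, 209.0], [201.0, 206.0], [235.0, 207.0], [234.89999389648438, 210.0]]
  z.06 [[0.5096, 0.2303], [0.5191, 0.2308], [0.5218, 0.1238], [0.5123, 0.1234]]
  line [ 0.0534 -0.9986  0.5171  0.1774] ext 0.10665715409320257
top yel [374 216  37  36 118] [ 0.438 -0.355  0.04 ] top n 16 [ 0.4527 -0.3538  0.0556]
  box [[365.8999938964844, 229.1999969482422], [382.0, 216.0], [410.0, 250.0], [393.8999938964844, 263.20001220703125]]
  z.06 [[0.4736, -0.2889], [0.5184, -0.3384], [0.4158, -0.4266], [0.372, -0.3773]]
  line [ 0.6427  0.7661  0.4527 -0.3538] ext 0.132050853655241
top blu [315 189  34   6 107] [ 0.589 -0.179  0.057] top n 76 [ 0.5902 -0.1793  0.0589]
  box [[314.79998779296875, 191.5], [348.0, 188.60000610351562], [348.20001220703125, 191.6999969482422], [315.1000061035156, 194.60000610351562]]
  z.06 [[0.5858, -0.1247], [0.601, -0.2294], [0.5908, -0.2306], [0.5756, -0.126]]
  line [ 0.1543 -0.988   0.5902 -0.1793] ext 0.10598855350842432
top blu [ 125  197   51   24 1141] [0.50
[... 1283 characters left out ...]
125, 287.1000061035156], [329.1000061035156, 289.79998779296875]]
  z.06 [[0.5721, -0.1314], [0.5879, -0.125], [0.605, -0.2527], [0.5908, -0.2578]]
  line [ 0.1427 -0.9898  0.591  -0.186 ] ext 0.10781005063299642
side blu [352 287   5  10  16] [ 0.652 -0.232  0.014] top n 0 
  box [[352.0, 287.0], [353.3999938964844, 286.3999938964844], [357.0, 295.6000061035156], [355.70001220703125, 296.1000061035156]]
  z.06 [[0.6378, -0.2557], [0.6408, -0.2546], [0.6432, -0.2775], [0.6402, -0.2785]]
side org [317 194   7   5  25] [0.612 0.007 0.084] top n 0 
  box [[317.0, 198.0], [317.0, 194.0], [323.0, 194.0], [323.0, 198.0]]
  z.06 [[0.6094, 0.0289], [0.6118, 0.0447], [0.627, 0.043], [0.6245, 0.0272]]
```

View pics/crop0.png

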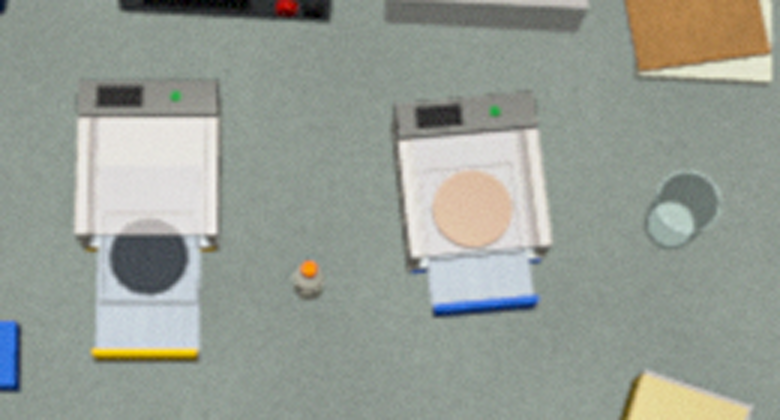

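```bash
python3 - <<'E'
import pickle;from h import *
d=pickle.load(open("c0.pkl","rb"))
for n,c in d.items():
    P=pts(c);X,Y,Z=P[...,0],P[...,1],P[...,2]
    for nm,cx,cy in(("yel",.70,.19),("blu",.727,-.158)):
        m=(abs(X-cx)<.13)&(abs(Y-cy)<.12)&(Z>.064)&(Z<.085)
        q=P[m][:,:2].astype(np.float32);r=cv2.minAreaRect(q);b=cv2.boxPoints(r)
        print(n,nm,m.sum(),np.percentile(P[m][:,2],[5,50,95]).round(4),"c",np.round(r[0],4),np.round(r[1],4),r[2],b.round(3).tolist())
# lip ends subtle, dish
c=d["top"];hsv=cv2.cvtColor(c["pixels"],cv2.COLOR_RGB2HSV)
m=cv2.inRange(hsv,(3,40,120),(20,140,255));m[:140]=0;m[180:]=0;m[:,:300]=0;m[:,360:]=0
M=cv2.moments(m,True);u=[M["m10"]/M["m00"],M["m01"]/M["m00"]];print("dish",u,M["m00"],onz(c,[u],.045))
E
```

```text
top yel 2325 [0.0667 0.0736 0.0816] c [0.728 0.19 ] [0.17  0.151] 2.6126139163970947 [[0.6399999856948853, 0.2619999945163727], [0.6460000276565552, 0.11100000143051147], [0.8159999847412109, 0.11800000071525574], [0.8090000152587891, 0.26899999380111694]]
top blu 2381 [0.0664 0.0735 0.0818] c [ 0.7035 -0.1615] [0.2239 0.1513] 8.620527267456055 [[0.5809999704360962, -0.10300000011920929], [0.6039999723434448, -0.2529999911785126], [0.824999988079071, -0.2199999988079071], [0.8029999732971191, -0.07000000029802322]]
side yel 2029 [0.0687 0.0725 0.0796] c [0.7281 0.1889] [0.1706 0.1571] 3.3833324909210205 [[0.6380000114440918, 0.2619999945163727], [0.6480000019073486, 0.10599999874830246], [0.8180000185966492, 0.11599999666213989], [0.8090000152587891, 0.2720000147819519]]
side blu 4255 [0.0698 0.0727 0.0797] c [ 0.7275 -0.1588] [0.172  0.1545] 8.995739936828613 [[0.6299999952316284, -0.09600000083446503], [0.6549999713897705, -0.24899999797344208], [0.8240000009536743, -0.22200000286102295], [0.800000011920929, -0.0689999982714653]]
dish [326.9539347408829, 159.1612284069098] 521.0 [[ 0.69882102 -0.16107389  0.045     ]]
```

{"fn": "send_rows", "kwargs": {
  "commands": [
    {"translation":[-0.024,0.025,0],"rot":[0,0,0],"grip":0},
    {"translation":[-0.024,0.025,0],"rot":[0,0,0],"grip":0},
    {"translation":[-0.024,0.025,0],"rot":[0,0,0],"grip":0},
    {"translation":[-0.024,0.025,0],"rot":[0,0,0],"grip":0},
    {"translation":[-0.024,0.025,0],"rot":[0,0,0],"grip":0}
  ],
  "force": 20
}}

```text
t: 0.52
eef_pos: [0.2999, 0.4819, 0.2478]
tool_rot: [0.0, 0.814, 0.58, -0.0]
contact_force: [0.6, -0.5, 0.3]
gripper_width: 0.301
```

{"fn": "send_rows", "kwargs": {
  "commands": [
    {"translation":[-0.024,0.025,0],"rot":[0,0,0],"grip":0},
    {"translation":[-0.024,0.025,0],"rot":[0,0,0],"grip":0},
    {"translation":[-0.024,0.025,0],"rot":[0,0,0],"grip":0},
    {"translation":[-0.024,0.025,0],"rot":[0,0,0],"grip":0},
    {"translation":[-0.024,0.025,0],"rot":[0,0,0],"grip":0}
  ]
}}

```text
t: 0.93
eef_pos: [0.3787, 0.3277, 0.2481]
tool_rot: [-0.0, 0.814, 0.58, -0.0]
contact_force: [1.0, 0.1, 0.2]
gripper_width: 0.0
```

{"fn": "send_rows", "kwargs": {
  "commands": [
    {"translation":[-0.024,0.025,0],"rot":[0,0,0],"grip":0},
    {"translation":[-0.024,0.025,0],"rot":[0,0,0],"grip":0},
    {"translation":[-0.024,0.025,0],"rot":[0,0,0],"grip":0},
    {"translation":[-0.024,0.025,0],"rot":[0,0,0],"grip":0},
    {"translation":[-0.024,0.025,0],"rot":[0,0,0],"grip":0}
  ]
}}

```text
t: 1.35
eef_pos: [0.4575, 0.1735, 0.2482]
tool_rot: [-0.0, 0.814, 0.58, -0.0]
contact_force: [1.6, 0.7, -0.1]
gripper_width: -0.007
```

{"fn": "send_rows", "kwargs": {
  "commands": [
    {"translation":[0,0,0],"rot":[0,0,-4.4],"grip":0},
    {"translation":[0,0,0],"rot":[0,0,-4.4],"grip":0},
    {"translation":[0,0,0],"rot":[0,0,-4.4],"grip":0},
    {"translation":[0,0,0],"rot":[0,0,-4.4],"grip":0},
    {"translation":[0,0,0],"rot":[0,0,-4.4],"grip":0}
  ]
}}

```text
t: 1.77
eef_pos: [0.4571, 0.175, 0.248]
tool_rot: [-0.0, 0.687, 0.726, -0.0]
contact_force: [0.2, -0.9, 0.5]
gripper_width: 0.001
```

{"fn": "send_rows", "kwargs": {
  "commands": [
    {"translation":[0,0,0.03],"rot":[0,0,0],"grip":0},
    {"translation":[0,0,0.03],"rot":[0,0,0],"grip":0},
    {"translation":[0,0,0.03],"rot":[0,0,0],"grip":0},
    {"translation":[0,0,0.03],"rot":[0,0,0],"grip":0},
    {"translation":[0,0,0.03],"rot":[0,0,0],"grip":0}
  ]
}}

```text
t: 2.18
eef_pos: [0.4571, 0.1751, 0.097]
tool_rot: [0.0, 0.689, 0.725, 0.0]
contact_force: [-0.7, 0.2, 0.2]
gripper_width: -0.005
```

{"fn": "send_rows", "kwargs": {
  "commands": [
    {"translation":[0,0,0.02],"rot":[0,0,0],"grip":0},
    {"translation":[0,0,0.015],"rot":[0,0,0],"grip":0},
    {"translation":[0,0,0.005],"rot":[0,0,0],"grip":0},
    {"translation":[0,0,0],"rot":[0,0,0],"grip":0},
    {"translation":[0,0,0],"rot":[0,0,0],"grip":0}
  ]
}}

```text
t: 2.6
eef_pos: [0.4575, 0.1752, 0.0586]
tool_rot: [0.0, 0.689, 0.725, 0.0]
contact_force: [-1.0, 0.1, 0.6]
gripper_width: -0.003
```

```bash
python3 - <<'E'
from station import *
import cv2
o=get_obs();print(o['eef_pos'],o['contact_force'])
c=read_camera("side");cv2.imwrite("pics/s1.png",cv2.resize(c["pixels"][100:320,180:460,::-1],None,fx=2.7,fy=2.7))
c=read_camera("wrist");cv2.imwrite("pics/w1.png",c["pixels"][:,:,::-1])
E
```

```text
[0.45752755 0.17522947 0.05863945] [-1.04191864  0.13812509  0.62023142]
```

View pics/s1.png

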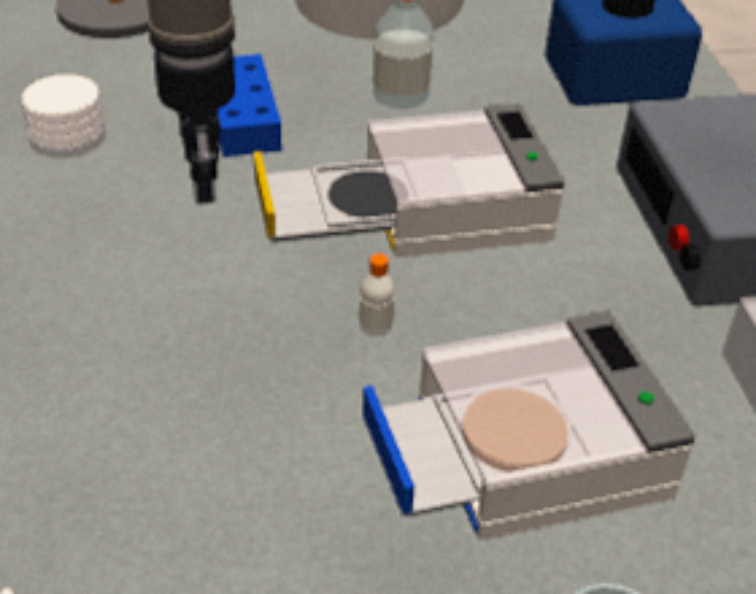

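View pics/w1.png

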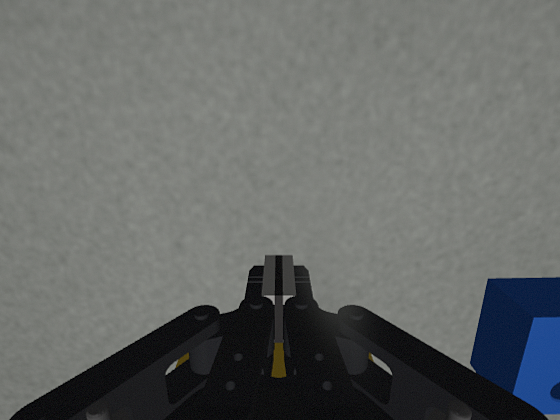

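Side view: the closed fingertips (crop 205,195) stand free in front of the yellow lip (265,195). I'll push next.

{"fn": "send_rows", "kwargs": {
  "commands": [
    {"translation":[0,0.01,0],"rot":[0,0,0],"grip":0},
    {"translation":[0,0.01,0],"rot":[0,0,0],"grip":0},
    {"translation":[0,0.008,0],"rot":[0,0,0],"grip":0},
    {"translation":[0,0.005,0],"rot":[0,0,0],"grip":0},
    {"translation":[0,0.004,0],"rot":[0,0,0],"grip":0}
  ]
}}

```text
t: 3.12
eef_pos: [0.4957, 0.1771, 0.0585]
tool_rot: [0.0, 0.689, 0.725, 0.0]
contact_force: [-0.2, 0.5, 0.2]
gripper_width: -0.007
```

{"fn": "send_rows", "kwargs": {
  "commands": [
    {"translation":[0,0.004,0],"rot":[0,0,0],"grip":0},
    {"translation":[0,0.004,0],"rot":[0,0,0],"grip":0},
    {"translation":[0,0.004,0],"rot":[0,0,0],"grip":0},
    {"translation":[0,0.004,0],"rot":[0,0,0],"grip":0},
    {"translation":[0,0.004,0],"rot":[0,0,0],"grip":0}
  ]
}}

```text
t: 3.53
eef_pos: [0.514, 0.1781, 0.0581]
tool_rot: [-0.0, 0.689, 0.725, -0.001]
contact_force: [-1.6, -0.3, 0.2]
gripper_width: 0.001
```

{"fn": "send_rows", "kwargs": {
  "commands": [
    {"translation":[0,0.004,0],"rot":[0,0,0],"grip":0},
    {"translation":[0,0.004,0],"rot":[0,0,0],"grip":0},
    {"translation":[0,0.004,0],"rot":[0,0,0],"grip":0},
    {"translation":[0,0.004,0],"rot":[0,0,0],"grip":0},
    {"translation":[0,0.004,0],"rot":[0,0,0],"grip":0}
  ]
}}

```text
t: 3.95
eef_pos: [0.5344, 0.1792, 0.0581]
tool_rot: [-0.0, 0.689, 0.725, -0.0]
contact_force: [-1.6, 0.5, -0.1]
gripper_width: -0.003
```

{"fn": "send_rows", "kwargs": {
  "commands": [
    {"translation":[0,0.004,0],"rot":[0,0,0],"grip":0},
    {"translation":[0,0.004,0],"rot":[0,0,0],"grip":0},
    {"translation":[0,0.004,0],"rot":[0,0,0],"grip":0},
    {"translation":[0,0.004,0],"rot":[0,0,0],"grip":0},
    {"translation":[0,0.004,0],"rot":[0,0,0],"grip":0}
  ]
}}

```text
t: 4.37
eef_pos: [0.5545, 0.1802, 0.0582]
tool_rot: [-0.0, 0.689, 0.725, -0.0]
contact_force: [-1.0, 0.4, -2.0]
gripper_width: -0.002
```

Expected stop at TCP x of about 0.574, so I'll slow down.

{"fn": "send_rows", "kwargs": {
  "commands": [
    {"translation":[0,0.003,0],"rot":[0,0,0],"grip":0},
    {"translation":[0,0.003,0],"rot":[0,0,0],"grip":0},
    {"translation":[0,0.003,0],"rot":[0,0,0],"grip":0},
    {"translation":[0,0.003,0],"rot":[0,0,0],"grip":0},
    {"translation":[0,0.002,0],"rot":[0,0,0],"grip":0}
  ]
}}

```text
t: 4.78
eef_pos: [0.5686, 0.1809, 0.0583]
tool_rot: [0.0, 0.689, 0.725, 0.0]
contact_force: [-2.2, 0.1, -0.5]
gripper_width: -0.001
```

{"fn": "send_rows", "kwargs": {
  "commands": [
    {"translation":[0,0.001,0],"rot":[0,0,0],"grip":0},
    {"translation":[0,0.001,0],"rot":[0,0,0],"grip":0},
    {"translation":[0,0.001,0],"rot":[0,0,0],"grip":0},
    {"translation":[0,0.001,0],"rot":[0,0,0],"grip":0},
    {"translation":[0,0,0],"rot":[0,0,0],"grip":0}
  ]
}}

```text
t: 5.2
eef_pos: [0.5724, 0.1811, 0.0584]
tool_rot: [0.0, 0.689, 0.725, 0.0]
contact_force: [-0.9, 0.2, -0.8]
gripper_width: -0.001
```

{"fn": "send_rows", "kwargs": {
  "commands": [
    {"translation":[0,0.001,0],"rot":[0,0,0],"grip":0},
    {"translation":[0,0.001,0],"rot":[0,0,0],"grip":0},
    {"translation":[0,0.001,0],"rot":[0,0,0],"grip":0},
    {"translation":[0,0,0],"rot":[0,0,0],"grip":0},
    {"translation":[0,0,0],"rot":[0,0,0],"grip":0}
  ]
}}

```text
t: 5.62
eef_pos: [0.5754, 0.1813, 0.0584]
tool_rot: [0.0, 0.689, 0.725, 0.0]
contact_force: [-1.2, -0.1, 0.3]
gripper_width: 0.0
```

{"fn": "send_rows", "kwargs": {
  "commands": [
    {"translation":[0,0.001,0],"rot":[0,0,0],"grip":0},
    {"translation":[0,0.001,0],"rot":[0,0,0],"grip":0},
    {"translation":[0,0.001,0],"rot":[0,0,0],"grip":0},
    {"translation":[0,0,0],"rot":[0,0,0],"grip":0},
    {"translation":[0,0,0],"rot":[0,0,0],"grip":0}
  ]
}}

```text
t: 6.03
eef_pos: [0.5755, 0.1813, 0.058]
tool_rot: [-0.002, 0.689, 0.725, -0.002]
contact_force: [-9.7, 0.1, 6.4]
gripper_width: -0.002
```

The stop is reached: 9.7 N and no further motion, at x = 0.5755 (predicted 0.574). I'll back off and check.

{"fn": "send_rows", "kwargs": {
  "commands": [
    {"translation":[0,-0.01,0],"rot":[0,0,0],"grip":0},
    {"translation":[0,-0.015,0],"rot":[0,0,0],"grip":0},
    {"translation":[0,-0.02,0],"rot":[0,0,0],"grip":0},
    {"translation":[0,-0.02,0],"rot":[0,0,0],"grip":0},
    {"translation":[0,-0.01,0],"rot":[0,0,0],"grip":0}
  ]
}}

```text
t: 6.45
eef_pos: [0.5013, 0.1773, 0.0582]
tool_rot: [-0.0, 0.689, 0.725, -0.0]
contact_force: [-0.5, -0.4, -0.5]
gripper_width: -0.001
```

{"fn": "send_rows", "kwargs": {
  "commands": [
    {"translation":[0,0,-0.025],"rot":[0,0,0],"grip":0},
    {"translation":[0,0,-0.03],"rot":[0,0,0],"grip":0},
    {"translation":[0,0,-0.03],"rot":[0,0,0],"grip":0},
    {"translation":[0,0,-0.03],"rot":[0,0,0],"grip":0},
    {"translation":[0,0,-0.005],"rot":[0,0,0],"grip":0}
  ]
}}

```text
t: 6.87
eef_pos: [0.5067, 0.1785, 0.1836]
tool_rot: [0.002, 0.689, 0.725, 0.005]
contact_force: [-0.2, -0.5, 0.4]
gripper_width: -0.001
```

```bash
python3 - <<'E'
from station import *
from h import *
o=get_obs();print(o['eef_pos'],o['tool_rot'],o['contact_force'])
for n in("side","top"):
    c=read_camera(n);P=pts(c);X,Y,Z=P[...,0],P[...,1],P[...,2]
    hsv=cv2.cvtColor(c["pixels"],cv2.COLOR_RGB2HSV)
    for nm,lo,hi,cy in(("yel",(22,150,80),(33,255,255),.18),("blu",(100,150,60),(125,255,255),-.18)):
        m=(cv2.inRange(hsv,lo,hi)>0)&(abs(Y-cy)<.08)&(X>.45)&(Z>.05)&(Z<.07)
        print(n,nm,m.sum(),P[m].mean(0).round(4) if m.any() else "")
    if n=="side":cv2.imwrite("pics/s2.png",cv2.resize(c["pixels"][100:320,180:460,::-1],None,fx=2.7,fy=2.7))
E
```

```text
[0.50667745 0.17854013 0.18357796] [0.0017922  0.6890232  0.72472237 0.00461535] [-0.24251803 -0.47031519  0.39908217]
side yel 80 [0.5895 0.1714 0.0593]
side blu 192 [ 0.5908 -0.1858  0.0589]
top yel 26 [0.5899 0.1467 0.0592]
top blu 77 [ 0.5896 -0.1766  0.0584]
```

View pics/s2.png

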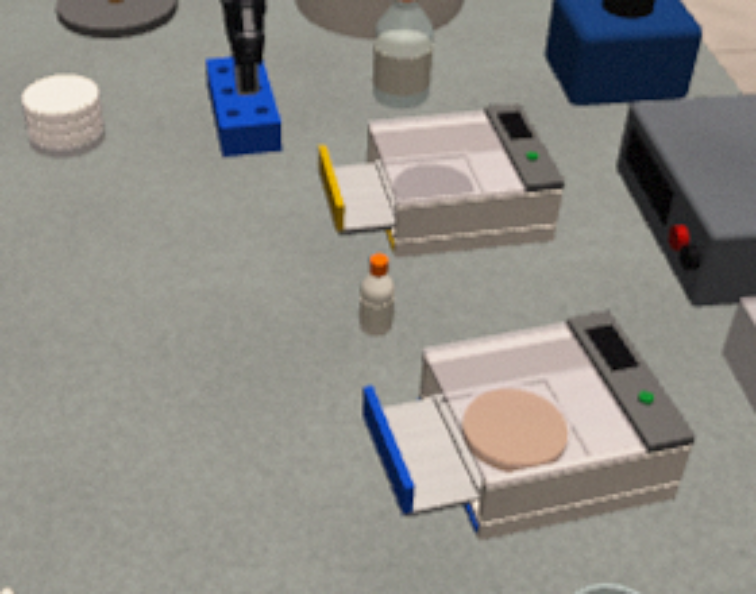

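Yellow is home: its lip x is 0.590 in both views and predicted 0.589. Only the blue lip remains, at crop (388,450). Moving above the gap behind the blue lip.

{"fn": "send_rows", "kwargs": {
  "commands": [
    {"translation":[-0.036,0.0094,0],"rot":[0,0,0],"grip":0},
    {"translation":[-0.036,0.0094,0],"rot":[0,0,0],"grip":0},
    {"translation":[-0.036,0.0094,0],"rot":[0,0,0],"grip":0},
    {"translation":[-0.036,0.0094,0],"rot":[0,0,0],"grip":0},
    {"translation":[-0.036,0.0094,0],"rot":[0,0,0],"grip":0}
  ]
}}

```text
t: 7.38
eef_pos: [0.559, -0.0016, 0.1766]
tool_rot: [-0.0, 0.689, 0.725, -0.001]
contact_force: [1.1, 1.4, 0.9]
gripper_width: 0.002
```

{"fn": "send_rows", "kwargs": {
  "commands": [
    {"translation":[-0.036,0.0094,0],"rot":[0,0,0],"grip":0},
    {"translation":[-0.036,0.0094,0],"rot":[0,0,0],"grip":0},
    {"translation":[-0.036,0.0094,0],"rot":[0,0,0],"grip":0},
    {"translation":[-0.036,0.0094,0],"rot":[0,0,0],"grip":0},
    {"translation":[-0.036,0.0094,0],"rot":[0,0,0],"grip":0}
  ]
}}

```text
t: 7.8
eef_pos: [0.6151, -0.1789, 0.1762]
tool_rot: [-0.001, 0.689, 0.725, -0.001]
contact_force: [-0.4, 0.1, 0.1]
gripper_width: -0.003
```

{"fn": "send_rows", "kwargs": {
  "commands": [
    {"translation":[0,0,0],"rot":[0,0,-2],"grip":0},
    {"translation":[0,0,0],"rot":[0,0,-2],"grip":0},
    {"translation":[0,0,0],"rot":[0,0,-2],"grip":0},
    {"translation":[0,0,0],"rot":[0,0,0],"grip":0},
    {"translation":[0,0,0],"rot":[0,0,0],"grip":0}
  ]
}}

```text
t: 8.22
eef_pos: [0.6149, -0.1771, 0.1767]
tool_rot: [-0.001, 0.65, 0.76, -0.001]
contact_force: [-0.8, -0.2, -1.0]
gripper_width: 0.001
```

{"fn": "send_rows", "kwargs": {
  "commands": [
    {"translation":[0,0.004,0.02],"rot":[0,0,0],"grip":0},
    {"translation":[0,0,0.03],"rot":[0,0,0],"grip":0},
    {"translation":[0,0,0.03],"rot":[0,0,0],"grip":0},
    {"translation":[0,0,0.007],"rot":[0,0,0],"grip":0},
    {"translation":[0,0,0],"rot":[0,0,0],"grip":0}
  ]
}}

```text
t: 8.63
eef_pos: [0.6174, -0.1758, 0.0884]
tool_rot: [-0.003, 0.65, 0.76, -0.002]
contact_force: [0.7, 0.2, 0.8]
gripper_width: 0.001
```

```bash
python3 - <<'E'
from station import *
import cv2
o=get_obs();print(o['eef_pos'],o['contact_force'])
c=read_camera("side");cv2.imwrite("pics/s3.png",cv2.resize(c["pixels"][180:340,270:470,::-1],None,fx=3.7,fy=3.7))
c=read_camera("wrist");cv2.imwrite("pics/w3.png",c["pixels"][:,:,::-1])
E
```

```text
[ 0.61739748 -0.17575284  0.08839872] [0.67729663 0.23462636 0.80649821]
```

View pics/s3.png

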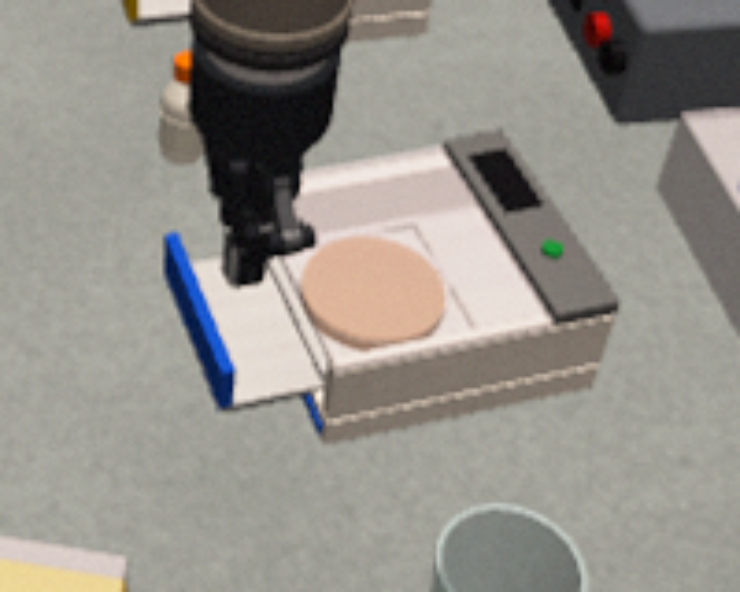

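View pics/w3.png

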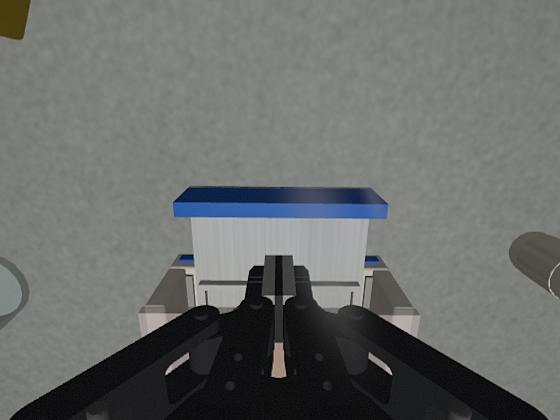

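```bash
python3 - <<'E'
from station import *
from h import *
c=read_camera("side");P=pts(c)
a=np.deg2rad(8.8);T=np.array([.6174,-.1758])
m=np.zeros(P.shape[:2],bool)
g=c["pixels"].max(2)
d=P[...,:2]-T
X=d@[np.cos(a),np.sin(a)];Y=d@[-np.sin(a),np.cos(a)]
m=(g<90)&(abs(X)<.08)&(abs(Y)<.08)&(P[...,2]>.05)&(P[...,2]<.16)
z=P[...,2]
for lo in np.arange(.05,.16,.01):
    k=m&(z>=lo)&(z<lo+.01)
    if k.any():print(round(lo,3),k.sum(),"x",np.percentile(X[k],[2,98]).round(3),"y",np.percentile(Y[k],[2,98]).round(3))
for (u,v) in((300,235),(290,205),(245,265),(260,270)):
    r,cc=int(180+v/3.7),int(270+u/3.7);print((u,v),X[r,cc].round(3),Y[r,cc].round(3),z[r,cc].round(3))
E
```

```text
0.05 39 x [-0.031 -0.012] y [-0.059  0.047]
0.06 3 x [0.027 0.039] y [-0.067  0.015]
0.07 4 x [-0.001  0.065] y [-0.002  0.071]
0.08 23 x [-0.009  0.009] y [-0.014 -0.001]
0.09 36 x [-0.009  0.009] y [-0.015 -0.001]
0.1 23 x [-0.01   0.007] y [-0.015  0.001]
0.11 7 x [-0.01  -0.008] y [-0.014  0.006]
0.12 53 x [-0.012  0.01 ] y [-0.036  0.027]
0.13 32 x [-0.012  0.007] y [-0.04   0.035]
0.14 71 x [-0.015  0.008] y [-0.049  0.043]
0.15 54 x [-0.015  0.004] y [-0.059  0.015]
(300, 235) 0.004 -0.061 0.168
(290, 205) 0.002 -0.047 0.176
(245, 265) -0.005 -0.014 0.099
(260, 270) 0.005 -0.012 0.091
```

The "knuckle" in the picture is the finger linkage, high up and within ±12 mm in x, so the gap is clear. Descending to tip z of about 0.038.

{"fn": "send_rows", "kwargs": {
  "commands": [
    {"translation":[0,0,0.01],"rot":[0,0,0],"grip":0},
    {"translation":[0,0,0.01],"rot":[0,0,0],"grip":0},
    {"translation":[0,0,0.007],"rot":[0,0,0],"grip":0},
    {"translation":[0,0,0.004],"rot":[0,0,0],"grip":0},
    {"translation":[0,0,0],"rot":[0,0,0],"grip":0}
  ]
}}

```text
t: 9.2
eef_pos: [0.6186, -0.1763, 0.0589]
tool_rot: [-0.001, 0.65, 0.76, -0.001]
contact_force: [0.3, 0.5, -0.3]
gripper_width: -0.001
```

{"fn": "send_rows", "kwargs": {
  "commands": [
    {"translation":[0,-0.003,0],"rot":[0,0,0],"grip":0},
    {"translation":[0,-0.003,0],"rot":[0,0,0],"grip":0},
    {"translation":[0,-0.003,0],"rot":[0,0,0],"grip":0},
    {"translation":[0,-0.002,0],"rot":[0,0,0],"grip":0},
    {"translation":[0,-0.001,0],"rot":[0,0,0],"grip":0}
  ]
}}

```text
t: 9.62
eef_pos: [0.6073, -0.1787, 0.0606]
tool_rot: [0.0, 0.65, 0.76, 0.0]
contact_force: [-0.3, -0.3, 0.3]
gripper_width: 0.004
```

{"fn": "send_rows", "kwargs": {
  "commands": [
    {"translation":[0,-0.001,0.001],"rot":[0,0,0],"grip":0},
    {"translation":[0,-0.001,0.001],"rot":[0,0,0],"grip":0},
    {"translation":[0,-0.001,0.001],"rot":[0,0,0],"grip":0},
    {"translation":[0,-0.001,0],"rot":[0,0,0],"grip":0},
    {"translation":[0,-0.001,0],"rot":[0,0,0],"grip":0}
  ]
}}

```text
t: 10.03
eef_pos: [0.603, -0.1791, 0.0574]
tool_rot: [0.0, 0.65, 0.76, 0.0]
contact_force: [1.3, 0.2, 0.5]
gripper_width: 0.002
```

{"fn": "send_rows", "kwargs": {
  "commands": [
    {"translation":[0,-0.0015,0],"rot":[0,0,0],"grip":0},
    {"translation":[0,-0.002,0],"rot":[0,0,0],"grip":0},
    {"translation":[0,-0.0025,0],"rot":[0,0,0],"grip":0},
    {"translation":[0,-0.0025,0],"rot":[0,0,0],"grip":0},
    {"translation":[0,-0.0025,0],"rot":[0,0,0],"grip":0}
  ]
}}

```text
t: 10.45
eef_pos: [0.5915, -0.1808, 0.0573]
tool_rot: [-0.0, 0.65, 0.76, 0.0]
contact_force: [1.0, 0.5, 0.5]
gripper_width: 0.002
```

{"fn": "send_rows", "kwargs": {
  "commands": [
    {"translation":[0,-0.0025,0],"rot":[0,0,0],"grip":0},
    {"translation":[0,-0.0025,0],"rot":[0,0,0],"grip":0},
    {"translation":[0,-0.0025,0],"rot":[0,0,0],"grip":0},
    {"translation":[0,-0.0025,0],"rot":[0,0,0],"grip":0},
    {"translation":[0,-0.0025,0],"rot":[0,0,0],"grip":0}
  ]
}}

```text
t: 10.87
eef_pos: [0.5792, -0.1827, 0.0572]
tool_rot: [-0.0, 0.65, 0.76, 0.0]
contact_force: [1.5, 0.5, 1.1]
gripper_width: -0.001
```

```bash
python3 - <<'E'
from station import *
import cv2
o=get_obs();print(o['eef_pos'],o['contact_force'])
c=read_camera("side");cv2.imwrite("pics/s4.png",cv2.resize(c["pixels"][180:340,250:450,::-1],None,fx=3.7,fy=3.7))
E
```

```text
[ 0.57917885 -0.18271197  0.05721843] [1.54739692 0.50409866 1.09722551]
```

View pics/s4.png

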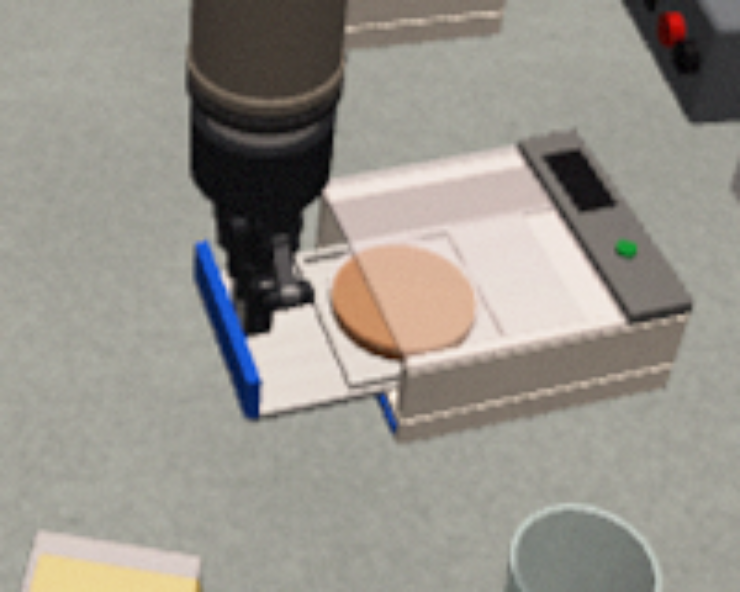

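The tray is drawing out with about 1.5 N. The dish, at crop (400,300), is still seated in its nest.

{"fn": "send_rows", "kwargs": {
  "commands": [
    {"translation":[0,-0.0025,0],"rot":[0,0,0],"grip":0},
    {"translation":[0,-0.0025,0],"rot":[0,0,0],"grip":0},
    {"translation":[0,-0.0025,0],"rot":[0,0,0],"grip":0},
    {"translation":[0,-0.0025,0],"rot":[0,0,0],"grip":0},
    {"translation":[0,-0.0025,0],"rot":[0,0,0],"grip":0}
  ]
}}

```text
t: 11.33
eef_pos: [0.5668, -0.1847, 0.0572]
tool_rot: [-0.0, 0.65, 0.76, -0.0]
contact_force: [1.5, 1.5, -1.2]
gripper_width: 0.001
```

{"fn": "send_rows", "kwargs": {
  "commands": [
    {"translation":[0,-0.0025,0],"rot":[0,0,0],"grip":0},
    {"translation":[0,-0.0025,0],"rot":[0,0,0],"grip":0},
    {"translation":[0,-0.0025,0],"rot":[0,0,0],"grip":0},
    {"translation":[0,-0.0025,0],"rot":[0,0,0],"grip":0},
    {"translation":[0,-0.0025,0],"rot":[0,0,0],"grip":0}
  ]
}}

```text
t: 11.75
eef_pos: [0.5545, -0.1867, 0.0573]
tool_rot: [-0.0, 0.65, 0.76, 0.0]
contact_force: [0.9, 1.4, -0.4]
gripper_width: 0.001
```

{"fn": "send_rows", "kwargs": {
  "commands": [
    {"translation":[0,-0.0025,0],"rot":[0,0,0],"grip":0},
    {"translation":[0,-0.0025,0],"rot":[0,0,0],"grip":0},
    {"translation":[0,-0.0025,0],"rot":[0,0,0],"grip":0},
    {"translation":[0,-0.0025,0],"rot":[0,0,0],"grip":0},
    {"translation":[0,-0.0025,0],"rot":[0,0,0],"grip":0}
  ]
}}

```text
t: 12.17
eef_pos: [0.5422, -0.1886, 0.0573]
tool_rot: [-0.0, 0.65, 0.76, 0.0]
contact_force: [2.6, 1.8, -1.0]
gripper_width: -0.002
```

{"fn": "send_rows", "kwargs": {
  "commands": [
    {"translation":[0,-0.0025,0],"rot":[0,0,0],"grip":0},
    {"translation":[0,-0.0025,0],"rot":[0,0,0],"grip":0},
    {"translation":[0,-0.0025,0],"rot":[0,0,0],"grip":0},
    {"translation":[0,-0.0025,0],"rot":[0,0,0],"grip":0},
    {"translation":[0,-0.0025,0],"rot":[0,0,0],"grip":0}
  ]
}}

```text
t: 12.58
eef_pos: [0.5299, -0.1906, 0.0573]
tool_rot: [0.0, 0.65, 0.76, 0.0]
contact_force: [1.7, 0.7, 0.2]
gripper_width: -0.002
```

{"fn": "send_rows", "kwargs": {
  "commands": [
    {"translation":[0,-0.0025,0],"rot":[0,0,0],"grip":0},
    {"translation":[0,-0.0025,0],"rot":[0,0,0],"grip":0},
    {"translation":[0,-0.0025,0],"rot":[0,0,0],"grip":0},
    {"translation":[0,-0.0025,0],"rot":[0,0,0],"grip":0},
    {"translation":[0,-0.0025,0],"rot":[0,0,0],"grip":0}
  ]
}}

```text
t: 13.0
eef_pos: [0.5175, -0.1926, 0.0573]
tool_rot: [0.0, 0.65, 0.76, 0.0]
contact_force: [2.4, 1.8, 0.6]
gripper_width: -0.002
```

{"fn": "send_rows", "kwargs": {
  "commands": [
    {"translation":[0,-0.0025,0],"rot":[0,0,0],"grip":0},
    {"translation":[0,-0.0025,0],"rot":[0,0,0],"grip":0},
    {"translation":[0,-0.0025,0],"rot":[0,0,0],"grip":0},
    {"translation":[0,-0.0025,0],"rot":[0,0,0],"grip":0},
    {"translation":[0,-0.002,0],"rot":[0,0,0],"grip":0}
  ]
}}

```text
t: 13.42
eef_pos: [0.5055, -0.1945, 0.0573]
tool_rot: [-0.0, 0.65, 0.76, -0.0]
contact_force: [1.8, 1.3, 0.3]
gripper_width: -0.002
```

{"fn": "send_rows", "kwargs": {
  "commands": [
    {"translation":[0,-0.001,0],"rot":[0,0,0],"grip":0},
    {"translation":[0,-0.001,0],"rot":[0,0,0],"grip":0},
    {"translation":[0,-0.001,0],"rot":[0,0,0],"grip":0},
    {"translation":[0,-0.001,0],"rot":[0,0,0],"grip":0},
    {"translation":[0,-0.001,0],"rot":[0,0,0],"grip":0}
  ]
}}

```text
t: 13.83
eef_pos: [0.5009, -0.1952, 0.0573]
tool_rot: [0.0, 0.65, 0.76, -0.0]
contact_force: [1.7, 1.2, -0.5]
gripper_width: 0.003
```

{"fn": "send_rows", "kwargs": {
  "commands": [
    {"translation":[0,-0.001,0],"rot":[0,0,0],"grip":0},
    {"translation":[0,-0.001,0],"rot":[0,0,0],"grip":0},
    {"translation":[0,-0.001,0],"rot":[0,0,0],"grip":0},
    {"translation":[0,0,0],"rot":[0,0,0],"grip":0},
    {"translation":[0,0,0],"rot":[0,0,0],"grip":0}
  ]
}}

```text
t: 14.25
eef_pos: [0.498, -0.1957, 0.0573]
tool_rot: [0.0, 0.65, 0.76, 0.0]
contact_force: [1.4, 0.0, -0.4]
gripper_width: 0.001
```

{"fn": "send_rows", "kwargs": {
  "commands": [
    {"translation":[0,-0.001,0],"rot":[0,0,0],"grip":0},
    {"translation":[0,-0.001,0],"rot":[0,0,0],"grip":0},
    {"translation":[0,-0.001,0],"rot":[0,0,0],"grip":0},
    {"translation":[0,0,0],"rot":[0,0,0],"grip":0},
    {"translation":[0,0,0],"rot":[0,0,0],"grip":0}
  ]
}}

```text
t: 14.67
eef_pos: [0.4979, -0.1957, 0.0576]
tool_rot: [0.002, 0.649, 0.76, 0.001]
contact_force: [8.5, 1.9, -6.2]
gripper_width: -0.005
```

At the stop: 8.5 N, TCP 0.498. I'll free the tip with a small move into the gap, then lift straight up.

{"fn": "send_rows", "kwargs": {
  "commands": [
    {"translation":[0,0.004,0],"rot":[0,0,0],"grip":0},
    {"translation":[0,0.004,0],"rot":[0,0,0],"grip":0},
    {"translation":[0,0.004,0],"rot":[0,0,0],"grip":0},
    {"translation":[0,0.002,0],"rot":[0,0,0],"grip":0},
    {"translation":[0,0,0],"rot":[0,0,0],"grip":0}
  ]
}}

```text
t: 15.08
eef_pos: [0.5091, -0.1939, 0.0572]
tool_rot: [-0.0, 0.65, 0.76, -0.0]
contact_force: [0.3, -0.2, 0.2]
gripper_width: -0.004
```

{"fn": "send_rows", "kwargs": {
  "commands": [
    {"translation":[0,0,-0.005],"rot":[0,0,0],"grip":0},
    {"translation":[0,0,-0.01],"rot":[0,0,0],"grip":0},
    {"translation":[0,0,-0.015],"rot":[0,0,0],"grip":0},
    {"translation":[0,0,-0.02],"rot":[0,0,0],"grip":0},
    {"translation":[0,0,-0.02],"rot":[0,0,0],"grip":0}
  ]
}}

```text
t: 15.5
eef_pos: [0.5083, -0.1941, 0.1286]
tool_rot: [-0.0, 0.65, 0.76, -0.0]
contact_force: [1.0, 0.0, 0.3]
gripper_width: 0.001
```

{"fn": "send_rows", "kwargs": {
  "commands": [
    {"translation":[0,0,-0.03],"rot":[0,0,0],"grip":0},
    {"translation":[0,0,-0.03],"rot":[0,0,0],"grip":0},
    {"translation":[0,0,-0.03],"rot":[0,0,0],"grip":0},
    {"translation":[0,0,-0.01],"rot":[0,0,0],"grip":0},
    {"translation":[0,0,0],"rot":[0,0,0],"grip":0}
  ]
}}

```text
t: 15.92
eef_pos: [0.5103, -0.1947, 0.2311]
tool_rot: [0.003, 0.65, 0.76, 0.002]
contact_force: [0.3, 0.5, -0.2]
gripper_width: 0.001
```

{"fn": "send_rows", "kwargs": {
  "commands": [
    {"translation":[0.03,-0.01,0],"rot":[0,0,0],"grip":0},
    {"translation":[0.03,-0.01,0],"rot":[0,0,0],"grip":0},
    {"translation":[0.03,0,0],"rot":[0,0,0],"grip":0},
    {"translation":[0.03,0,0],"rot":[0,0,0],"grip":0},
    {"translation":[0.03,0,0],"rot":[0,0,0],"grip":0}
  ]
}}

```text
t: 16.33
eef_pos: [0.4642, -0.0478, 0.2263]
tool_rot: [-0.001, 0.65, 0.76, -0.001]
contact_force: [1.3, 0.2, 0.7]
gripper_width: 0.003
```

```bash
python3 - <<'E'
from station import *
from h import *
o=get_obs();print(o['eef_pos'],o['contact_force'])
for n in("side","top"):
    c=read_camera(n);P=pts(c);X,Y,Z=P[...,0],P[...,1],P[...,2]
    hsv=cv2.cvtColor(c["pixels"],cv2.COLOR_RGB2HSV)
    for nm,lo,hi,cy in(("yel",(22,150,80),(33,255,255),.18),("blu",(100,150,60),(125,255,255),-.19)):
        m=(cv2.inRange(hsv,lo,hi)>0)&(abs(Y-cy)<.08)&(X>.45)&(Z>.05)&(Z<.07)
        print(n,nm,m.sum(),P[m].mean(0).round(4) if m.any() else "")
    m=(cv2.inRange(hsv,(3,70,80),(20,255,255))>0)&(abs(Y+.18)<.07)&(abs(X-.6)<.08)&(Z>.03)&(Z<.06)
    print(n,"dish",m.sum(),np.median(P[m],0).round(4),(P[m].min(0)+P[m].max(0))/2,np.ptp(P[m],axis=0))
    cv2.imwrite(f"pics/{n}5.png",c["pixels"][:,:,::-1])
    im=c["pixels"][100:320,180:460] if n=="side" else c["pixels"][90:230,170:430]
    cv2.imwrite(f"pics/{n}5c.png",cv2.resize(im[:,:,::-1],None,fx=2.7,fy=2.7))
E
```

```text
[ 0.46417042 -0.04775356  0.22628532] [1.33648404 0.15751844 0.67309105]
side yel 78 [0.5896 0.1723 0.0592]
side blu 175 [ 0.4827 -0.2026  0.0596]
side dish 951 [ 0.5904 -0.1877  0.0453] [ 0.59077263 -0.18318448  0.04006501] [0.08388991 0.08247957 0.01964186]
top yel 81 [0.5875 0.1825 0.0588]
top blu 75 [ 0.4812 -0.1944  0.0591]
top dish 513 [ 0.59   -0.177   0.0452] [ 0.59109296 -0.17634565  0.04469228] [0.08135402 0.08114364 0.02636585]
```

View pics/side5c.png

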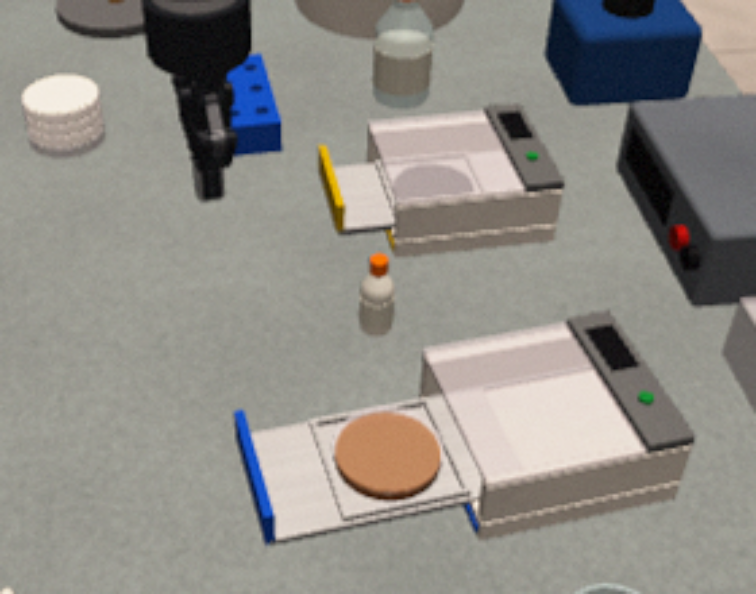

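View pics/top5.png

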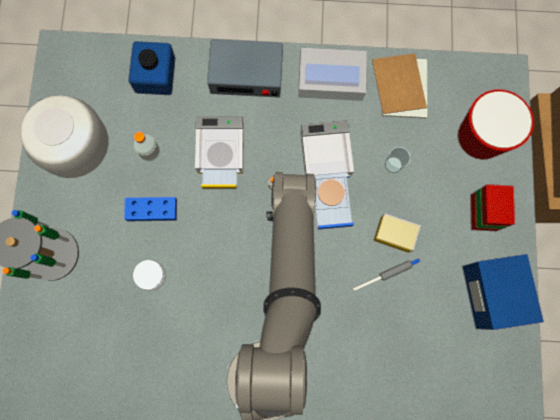

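Both pictures agree: the blue tray is out with the dish seated, the yellow tray is home, and the bystanders have not moved. I'll let the arm settle and hand in.

{"fn": "send_rows", "kwargs": {
  "commands": [
    {"translation":[0,0,0],"rot":[0,0,0],"grip":0},
    {"translation":[0,0,0],"rot":[0,0,0],"grip":0},
    {"translation":[0,0,0],"rot":[0,0,0],"grip":0},
    {"translation":[0,0,0],"rot":[0,0,0],"grip":0},
    {"translation":[0,0,0],"rot":[0,0,0],"grip":0}
  ]
}}

```text
t: 16.85
eef_pos: [0.4658, -0.0498, 0.2271]
tool_rot: [-0.0, 0.651, 0.759, -0.0]
contact_force: [-0.1, 0.0, 0.3]
gripper_width: 0.007
```

```bash
python3 -c "
from station import *
print(hand_in())"
```

```text
the job is handed in; nothing more can be done
None
```

I did both steps in the order asked and handed the job in at about 17 s. With the gripper shut, I pushed the yellow tray in to its stop (9.7 N at the end). I then hooked the closed fingertips behind the blue lip and drew that tray out at about 30 mm/s to its stop (8.5 N at the end), and lifted clear.

- **Yellow tray:** the lip measured x ≈ 0.588–0.590 m, against 0.589 predicted for fully home.
- **Blue tray:** the lip measured x ≈ 0.481–0.483 m, against 0.481 predicted for fully out.
- **Dish:** it lies in the open and seated in its nest. The top and side views differ by about 7 mm in y, on either side of the expected centre. I put that down to how the depth points were sampled.
- **Bystanders:** by eye none had moved, but I did not measure them. The arm partly hid the dropper in the last top view; it shows upright and in place in the side view.

No check failed. The arm was touching nothing at hand-in.

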